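# Find the hidden release notch and pop the test box open

### The job

The lid of the grey board test box is latched, and its release key lies at the bottom of a notch hidden somewhere along the black edge rail on the robot's side of the box. With the fingers shut, rest a fingertip on top of the black rail and sweep along it until it drops into the notch, then press the key inside fully home, so that the lid pops up by itself and stays ajar, and move the hand clear. Do not touch the lid, grasp nothing, and leave the loose things on and around the box where they are.

Things in the scene. Friction and masses are not known exactly. Their poses are not given: they have to be found in the camera images.
- case: Grey test box, fixed to the table, 220 (x) x 340 (y) mm; origin at the centre of its underside. Its x axis points away from the robot (yaw up to 0.35 rad), y along its length, z up. Chamber under the lid: x -45 to +110 mm, rim 55 mm high. The black edge rail runs along y on the robot's side, x -105 to -60 mm; behind it (x -60 to -45 mm) is a grey strip 53 mm high.
- rail_mid (a point): Middle of the exposed black rail, at its level top, 55 mm above the table; axes as the box. Rail 45 mm wide, exposed 90 mm each way along y. Its one notch has its middle anywhere within 40 mm either way of here along y, not reported: 50 mm long, cut through the full width (open to the robot side), 14 mm deep down to the flat black release key (43 mm wide) that fills its floor.
- rail_end (a point): +y (left) end of the exposed rail, at its top, on the rail's middle line; the -y end is 180 mm away. Beyond each end stands a grey end block, 80 mm long, top 4 mm higher than the rail. The 25 mm of rail next to each end are always solid.
- release (a joint): Travel of the release key in the notch, m, straight down: 0 as found (its top 14 mm under the rail's top, 41 mm above the table), 0.008 fully home (33 mm above the table). It yields to about 8 to 10 N anywhere on its top and stays where it is pushed to. A linkage raises the lid with it.
- lid: Lid, clear with a blue frame, 336 mm along y, 6 mm thick; origin on the hinge line, 108 mm to the +x side of the box's origin and 55.5 mm above the table. Its free edge is 43 mm to the -x side of the box's origin when shut, 17 mm behind the rail; popped up it is tilted 0.25 rad about y (31 rad per m of key travel), the edge 37 mm higher, and stays there. Not to be touched.
- plug: Steel connector shell, upright cylinder 18 mm across, 24 mm tall, standing loose on the grey end block at the +y end of the rail; origin at the centre of its underside. Leave alone.
- jar: White jar with a yellow cap, 48 mm across, 55 mm tall; origin at the centre of its underside. Leave alone.
- spool: Copper coloured spool, 64 mm across, 30 mm tall, hole 20 mm; origin at the centre of its underside. Leave alone.
- tray: Blue parts tray with four compartments, 140 x 180 x 25 mm; origin at the centre of its underside. Leave alone.
- meter: Grey hand meter lying flat, 130 x 70 x 30 mm, black dial 6 mm higher; origin at the centre of its underside. Leave alone.
- heatsink: Aluminium block, 30 x 40 x 20 mm; origin at the centre of its underside. Leave alone.

How it is judged:
By the outcome, as a careful person would: the job done as asked, in the order asked, and still so for the second after the job is handed in, with the robot touching nothing.
It also fails if it takes over 48 s, if anything falls off the work surface, if the arm or the gripper's body presses on something with over 40 N, if the wrist force passes 120 N, or if a joint passes its speed limit or range.

### The arm

A 6-joint arm with a two-finger parallel gripper is mounted at the origin on the work surface. World frame = base frame: x ahead of the robot, y to its left, z up, the work surface at z = 0. Lengths are in m, angles in rad, forces in N, time in s.
With the tool pointing down it reaches from about 0.3 to 0.775 m from the base axis. Payload 14.6 kg.
Tool frame: the origin (TCP) lies on the mounting face of the last link; the fingertips stand 173 mm ahead of it and the grasp point (between the pads) lies 155 mm ahead of it; z points along the fingers, x is the direction in which the jaws open and shut, and the axes are right-handed (so a half turn about z gives the same grasp; the last joint's range is limited). The gripper opens to 85 mm and grips with 20 to 120 N. Pads are 22 mm wide; open, the fingers measure 114 mm over their backs; the gripper's body (76 mm by 85 mm) begins 54 mm behind the grasp point. The pads swing forward as they close: fully open they stand 13 mm farther back than shut.
Start: joints at [-1.409, 0.3, 1.521, -0, 1.321, -0.067], TCP at [0.125, -0.536, 0.405] pointing down, gripper open.
Joint ranges: [-3.03, 3.03], [-0.79, 2.21], [0.23, 2.52], [-1.04, 4.18], [0, 3.07], [-2.55, 2.55]. Speed limits (rad/s): [2.22, 2.22, 2.57, 3.14, 3.14, 3.14].

### API

Orientations are given as a rotation vector (axis times angle).
In Python, from cell import ctrl gives the robot as it stands. The module is installed in compiled form; this text tells all that it offers.
- The arm moves only by the tool play_rows, never from a script. Its argument "rows" is a list of rows, each a list of 2 entries, a list of its own where there are three numbers: the shift along the tool's x, y, z in cm, then the turn, a rotation vector about the tool's x, y, z in degrees. A call has 1 to 8 rows; each row is the pose to reach, as a shift and turn from the pose commanded when the call began, along the tool's axes at that moment; what a row does not reach only later rows make up. A row lasts 1/10 s, in which the tool goes at most 50 mm and 8.59 degrees, less where a joint would pass 70% of its speed; a pose out of reach is approached as far as the arm can. A call with a gripper value outside its range is refused whole. "jaw" is the closure, from -1 (fully open) to 1 (shut), so that 0 is half open, set as the call begins (left out, the last holds). The fingers move at their own pace and stop on an object; "force" is the grip in N (left out, the last holds). Time passes only in rows, so rows that repeat a pose let the fingers close. It gives the time, the measured TCP pose, the force and the opening at its end, in the units of the state.
- ctrl.state(): the state, without advancing time (a new reading comes with each control period).
- ctrl.read_camera(name): name is "scene" or "top"; returns the picture (420x560x3 uint8, red, green, blue); there is no depth.
- ctrl.get_calibration(name): a dict with "K" (3x3 intrinsics, pixels), "rvec" (rotation vector, rad) and "tvec" (3), from world to camera coordinates, as OpenCV has them. Camera axes: x right, y down, z forward; pixel columns grow to the right and rows downward; lengths in m; the calibration is good to about 2 mm. A picture is of the moment at which its call begins. get_calibration takes no time and is no camera call.
- ctrl.finish_job(): hands the job in, once; it reports no verdict.
The state is a dict: "clock": time; "joint_positions": joint angles; "dq": joint speeds; "effort": joint torques, N m; "position": TCP position; "tool_rot": TCP orientation; "wrist_force": force on the tool from outside, world axes, zero at the start; "torque": the same for the moment, N m; "opening": opening from 0.0 (shut) to 1.0 (fully open).
Only numpy, scipy, OpenCV 4.12 (cv2) and the standard library are available. Lean on these libraries where they do the work, as an engineer would, in place of code of your own. Each camera call takes 0.05 s, during which the arm holds its last target.

## Working session

There is one attempt and no reset: what is moved stays moved. The work goes in short steps, Python scripts to look and compute and a tool call to move; the robot and the scene stay as the last step left them, time stands still between calls to the robot, and variables do not carry over. Pictures are saved under pics/ and viewed, and the job is handed in when it is done.

Besides the shell and the picture viewer there is one more tool, called after "Request:" by a JSON object that holds its "method" and its "body". play_rows: Moves the arm, as the interface text tells. Its arguments: {"type":"object","properties":{"rows":{"type":"array","items":{"type":"array"}},"jaw":{"type":"number"},"force":{"type":"number"}},"required":["rows"]}

```bash
mkdir -p pics; python3 - <<'E'
from cell import ctrl
import cv2
for n in ("scene","top"):
    im=ctrl.read_camera(n); cv2.imwrite(f"pics/{n}0.png",cv2.cvtColor(im,cv2.COLOR_RGB2BGR))
    c=ctrl.get_calibration(n); print(n,c)
print(ctrl.state())
E
```

```text
scene {'K': array([[430.17546094,   0.        , 278.2515508 ],
       [  0.        , 430.17546094, 212.89783565],
       [  0.        ,   0.        ,   1.        ]]), 'rvec': array([ 0.59627561,  2.48210672, -1.37411097]), 'tvec': array([ 0.52222429, -0.05263009,  1.48952031])}
top {'K': array([[413.70337401,   0.        , 273.2650478 ],
       [  0.        , 413.70337401, 210.06403447],
       [  0.        ,   0.        ,   1.        ]]), 'rvec': array([ 2.16832318, -2.21105113,  0.06821527]), 'tvec': array([0.00332754, 0.55345236, 1.0258033 ])}
{'clock': 0.1, 'joint_positions': array([-1.40862338e+00,  3.00441303e-01,  1.52152631e+00, -2.55878051e-05,
        1.32070294e+00, -6.66074178e-02]), 'dq': array([-0.00093052, -0.00224125, -0.00089981,  0.00063685, -0.00123354,
       -0.00140496]), 'effort': array([-3.91006267e-05, -5.44379139e+01, -3.62373340e+01, -1.86545299e-04,
        3.01793436e-03,  4.16731575e-05]), 'position': array([ 0.1247216 , -0.53564504,  0.40416073]), 'tool_rot': array([-2.45993330e+00,  1.95291883e+00,  1.27896203e-03]), 'wrist_force': array([0.46497896, 0.41583844, 0.58609692]), 'torque': array([-0.0202692 ,  0.02376076,  0.02736864]), 'opening': 0.9992246613801986}
```

View pics/scene0.png

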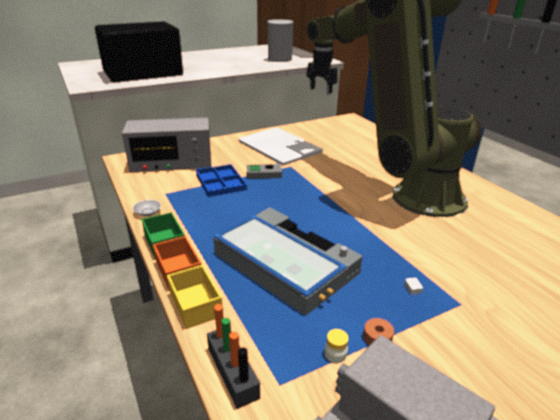

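View pics/top0.png

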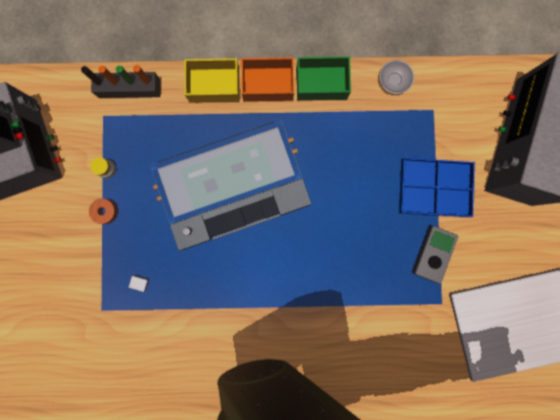

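The top view shows the box at about (230,185), with the black rail running from about (203,224) to (279,200) and the plug at (187,231). I'll enlarge both views.

```bash
python3 - <<'E'
import cv2
a=cv2.imread("pics/top0.png")[110:260,140:330]; cv2.imwrite("pics/topc.png",cv2.resize(a,None,fx=4.2,fy=4,interpolation=cv2.INTER_CUBIC)[:600,:800])
a=cv2.convertScaleAbs(cv2.imread("pics/scene0.png")[200:310,210:370],alpha=1.5,beta=20); cv2.imwrite("pics/scenec.png",cv2.resize(a,None,fx=5,fy=5,interpolation=cv2.INTER_CUBIC))
a=cv2.convertScaleAbs(cv2.imread("pics/top0.png")[175:255,165:315],alpha=1.8,beta=20); cv2.imwrite("pics/topd.png",cv2.resize(a,None,fx=5,fy=5,interpolation=cv2.INTER_CUBIC))
E
```

```text
(no output)
```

View pics/topd.png

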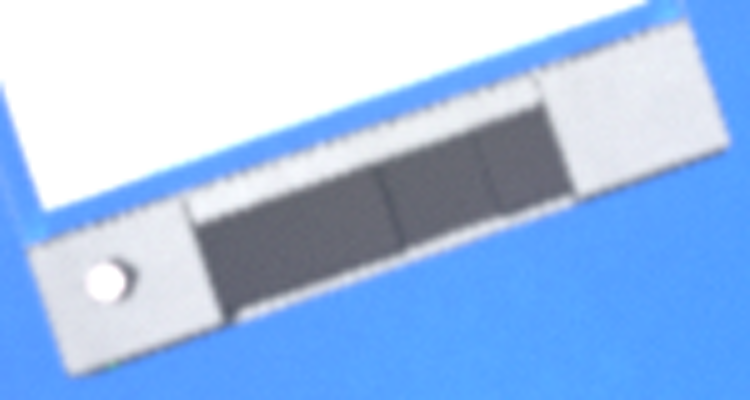

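View pics/scenec.png

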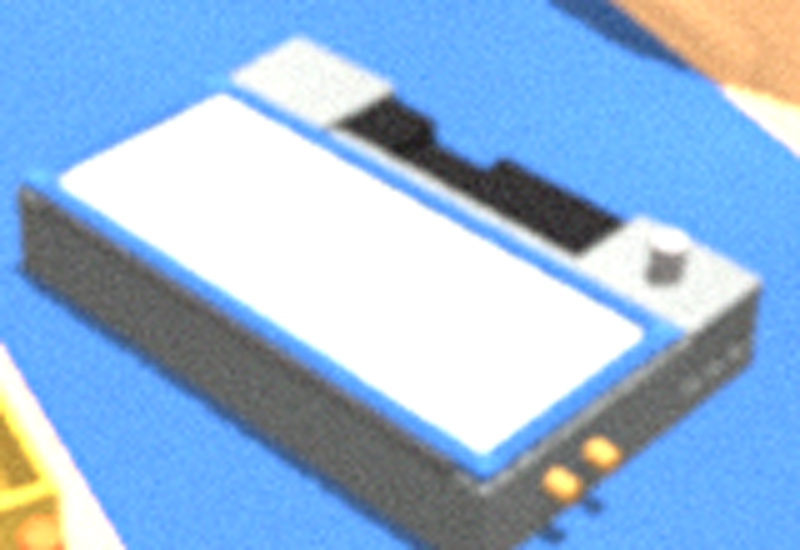

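View pics/topc.png

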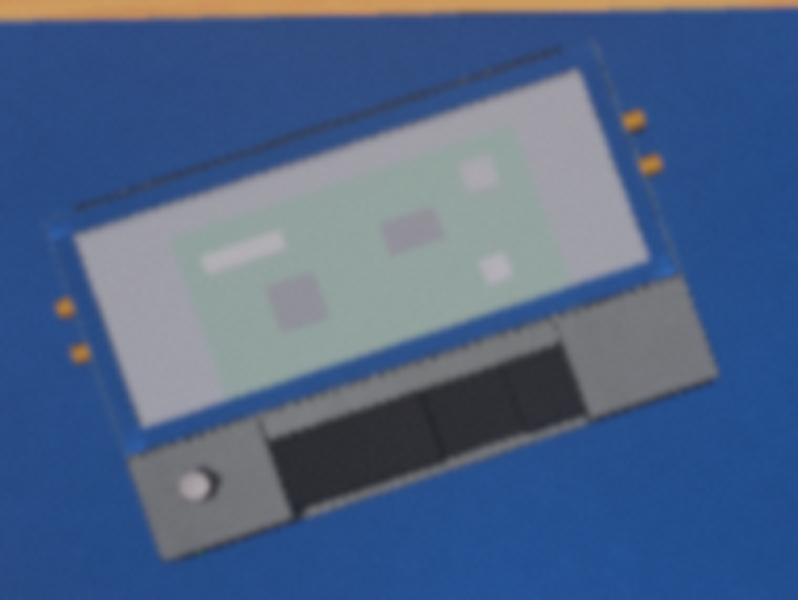

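```bash
cat > h.py <<'E'
import numpy as np,cv2
from scipy.optimize import least_squares
from scipy.spatial.transform import Rotation as R
from cell import ctrl
def proj(P,n="top"):
    c=ctrl.get_calibration(n); return cv2.projectPoints(np.array(P,float),c["rvec"],c["tvec"],c["K"],None)[0][:,0]
def b2w(p,L): 
    c,s=np.cos(p[2]),np.sin(p[2]); L=np.array(L,float)
    return np.c_[p[0]+c*L[:,0]-s*L[:,1],p[1]+s*L[:,0]+c*L[:,1],L[:,2]]
E
python3 - <<'E'
from h import *
def d(u,v): return ((u+.5)/5-.5+165,(v+.5)/5-.5+175)
L=[(-.105,.09,.055),(-.06,.09,.055),(-.06,-.09,.055),(-.105,-.09,.055),(-.110,.17,.059),(-.110,-.17,.059)]
U=np.array([d(228,318),d(195,228),d(545,105),d(575,195),d(72,376),d(730,148)])
f=lambda p:(proj(b2w(p,L))-U).ravel()
r=least_squares(f,[.6,.1,.3]); print(r.x, f(r.x).reshape(-1,2).round(2))
c=ctrl.get_calibration("top"); Rm=cv2.Rodrigues(c["rvec"])[0]; print("cam",-Rm.T@c["tvec"])
# notch edges
for uv in [(390,205),(490,175),(487,160),(495,200),(380,175),(402,245)]:
    g=lambda q:(proj(b2w(r.x,[(q[0],q[1],.055)]))-np.array(d(*uv))).ravel()
    print(uv,least_squares(g,[-.08,0]).x.round(4))
print(proj(b2w(r.x,[(-.043,.168,.0585),(-.043,-.168,.0585),(.108,.168,.0585),(.108,-.168,.0585)])).round(1))
s=proj(b2w(r.x,L),"scene"); print("scene",((s-[210,200])*5).round(0).tolist())
print("target",b2w(r.x,[(-.09,.055,.055),(-.09,-.028,.055)]), ctrl.state()["position"], R.from_rotvec(ctrl.state()["tool_rot"]).as_matrix().round(4))
E
```

```text
[0.61492466 0.09517397 0.31647683] [[-0.66 -0.52]
 [-0.   -0.07]
 [ 0.04  0.17]
 [ 0.15 -0.41]
 [-0.54  0.84]
 [ 1.02 -0.03]]
cam [ 0.48851459 -0.0068177   1.05825328]
(390, 205) [-0.0808 -0.0029]
(490, 175) [-0.083  -0.0536]
(487, 160) [-0.0756 -0.0546]
(495, 200) [-0.0953 -0.0519]
(380, 175) [-0.0654 -0.0031]
(402, 245) [-0.1011 -0.0021]
[[170.5 224.1]
 [301.6 178.5]
 [151.  165.6]
 [281.1 120.8]]
scene [[637.0, 222.0], [584.0, 257.0], [339.0, 122.0], [393.0, 92.0], [767.0, 277.0], [303.0, 33.0]]
target [[0.51227714 0.11943273 0.055     ]
 [0.53810842 0.04055469 0.055     ]] [ 0.1247216  -0.53564504  0.40416073] [[ 2.268e-01 -9.739e-01 -2.000e-04]
 [-9.739e-01 -2.268e-01  1.100e-03]
 [-1.100e-03 -0.000e+00 -1.000e+00]]
```

```bash
cat >> h.py <<'E'
P=[0.61492466,0.09517397,0.31647683]
def go(x,y,tipz):
    s=ctrl.state(); M=R.from_rotvec(s["tool_rot"]).as_matrix()
    t=b2w(P,[(x,y,tipz+.173)])[0]
    print("shift cm",(M.T@(t-s["position"])*100).round(2))
    c,sn=np.cos(P[2]),np.sin(P[2]); T=np.array([[sn,-c,0],[-c,-sn,0],[0,0,-1]])
    print("turn deg",np.degrees(R.from_matrix(M.T@T).as_rotvec()).round(2))
    print("tip in box", where(s))
def where(s=None):
    s=s or ctrl.state(); M=R.from_rotvec(s["tool_rot"]).as_matrix(); t=s["position"]+M[:,2]*.173
    c,sn=np.cos(P[2]),np.sin(P[2]); d=t-[P[0],P[1],0]
    return (np.array([c*d[0]+sn*d[1],-sn*d[0]+c*d[1],d[2]])*1000).round(1), s["wrist_force"].round(1), round(s["clock"],2), s["opening"]
E
python3 -c "
from h import *
go(-.088,.055,.12)"
```

```text
shift cm [-55.02 -52.8   11.18]
turn deg [-0.01  0.06 -5.02]
tip in box (array([-662.2, -446.7,  231.2]), array([0.5, 0.4, 0.6]), 0.1, 0.9992246613801986)
```

Request:
{"method": "play_rows", "body": {"rows": [[[-55,-52.8,0],[0,0,-5]],[[-55,-52.8,0],[0,0,-5]],[[-55,-52.8,0],[0,0,-5]],[[-55,-52.8,0],[0,0,-5]],[[-55,-52.8,0],[0,0,-5]],[[-55,-52.8,0],[0,0,-5]],[[-55,-52.8,0],[0,0,-5]],[[-55,-52.8,0],[0,0,-5]]], "jaw": 1, "force": 40}}

```text
clock: 0.9
position: [0.3295, -0.1899, 0.4047]
tool_rot: [2.543, -1.845, 0.001]
wrist_force: [1.0, -0.9, -0.3]
opening: 0.003
```

```bash
python3 -c "
from h import *
go(-.088,.055,.12)"
```

```text
shift cm [-23.73 -27.18  11.17]
turn deg [-0.01 -0.02 -0.05]
tip in box (array([-360. , -182.1,  231.7]), array([ 1. , -0.9, -0.3]), 0.9, 0.0028649118446117928)
```

Request:
{"method": "play_rows", "body": {"rows": [[[-23.7,-27.2,0],[0,0,0]],[[-23.7,-27.2,0],[0,0,0]],[[-23.7,-27.2,0],[0,0,0]],[[-23.7,-27.2,0],[0,0,0]],[[-23.7,-27.2,0],[0,0,0]],[[-23.7,-27.2,0],[0,0,0]],[[-23.7,-27.2,0],[0,0,0]],[[-23.7,-27.2,0],[0,0,0]]]}}

```text
clock: 1.7
position: [0.5151, 0.1216, 0.4038]
tool_rot: [2.546, -1.84, -0.002]
wrist_force: [-0.0, -0.6, 0.1]
opening: 0.003
```

```bash
python3 -c "
from h import *
go(-.088,.055,.075)"
```

```text
shift cm [ 0.12  0.13 15.58]
turn deg [0.05 0.04 0.17]
tip in box (array([-86.8,  56.3, 230.8]), array([-0. , -0.6,  0.1]), 1.7, 0.003048811748444679)
```

Directly above the rail's left part, with the fingers shut. I'll lower to 20 mm above the rail.

Request:
{"method": "play_rows", "body": {"rows": [[[0.1,0.1,5],[0,0,0]],[[0.1,0.1,10],[0,0,0]],[[0.1,0.1,13],[0,0,0]],[[0.1,0.1,15.5],[0,0,0]],[[0.1,0.1,15.5],[0,0,0]],[[0.1,0.1,15.5],[0,0,0]]]}}

```text
clock: 2.3
position: [0.5135, 0.1165, 0.2504]
tool_rot: [2.543, -1.845, -0.0]
wrist_force: [0.7, -0.8, 0.5]
opening: -0.0
```

```bash
python3 - <<'E'
from h import *
go(-.088,.055,.055)
a=cv2.cvtColor(ctrl.read_camera("top"),cv2.COLOR_RGB2BGR)[150:270,140:320]
b=cv2.cvtColor(ctrl.read_camera("scene"),cv2.COLOR_RGB2BGR)[190:310,210:390]
o=np.vstack([cv2.resize(cv2.convertScaleAbs(i,alpha=1.6,beta=20),(450,300),interpolation=cv2.INTER_CUBIC) for i in(a,b)])
cv2.imwrite("pics/p2.png",o)
E
```

```text
shift cm [-0.32 -0.18  2.24]
turn deg [ 0.   -0.   -0.04]
tip in box (array([-89.8,  51.8,  77.4]), array([ 0.7, -0.8,  0.5]), 2.3, -0.0003963410729594288)
```

View pics/p2.png

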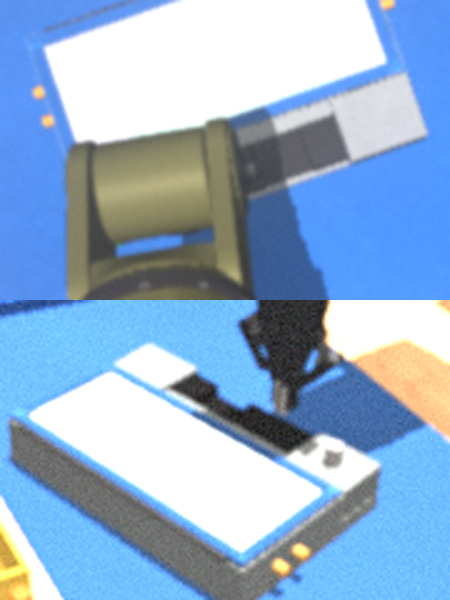

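The scene view shows the shut fingertip at mosaic (283,412), hovering over the solid part of the rail left of the notch. Next I'll descend to contact in small steps.

Request:
{"method": "play_rows", "body": {"rows": [[[0,0,1.0],[0,0,0]],[[0,0,1.6],[0,0,0]],[[0,0,2.0],[0,0,0]],[[0,0,2.0],[0,0,0]]]}}

```text
clock: 2.8
position: [0.5132, 0.1168, 0.229]
tool_rot: [2.543, -1.844, -0.001]
wrist_force: [0.5, -0.1, -0.0]
opening: 0.004
```

```bash
python3 - <<'E'
from h import *
print(where()); w=where()[0]/1000
print(((proj(b2w(P,[w]),"scene")-[210,190])*2.5+[0,300]).round(0))
b=cv2.cvtColor(ctrl.read_camera("scene"),cv2.COLOR_RGB2BGR)[190:310,210:390]
cv2.imwrite("pics/p3.png",cv2.resize(cv2.convertScaleAbs(b,alpha=2.2,beta=30),(720,480),interpolation=cv2.INTER_CUBIC))
print((proj(b2w(P,[w]),"scene")-[210,190])*4)
E
```

```text
(array([-90.2,  52.2,  56. ]), array([ 0.5, -0.1, -0. ]), 2.8, 0.004012429346015721)
[[283. 426.]]
[[452.0734647  201.68173118]]
```

View pics/p3.png

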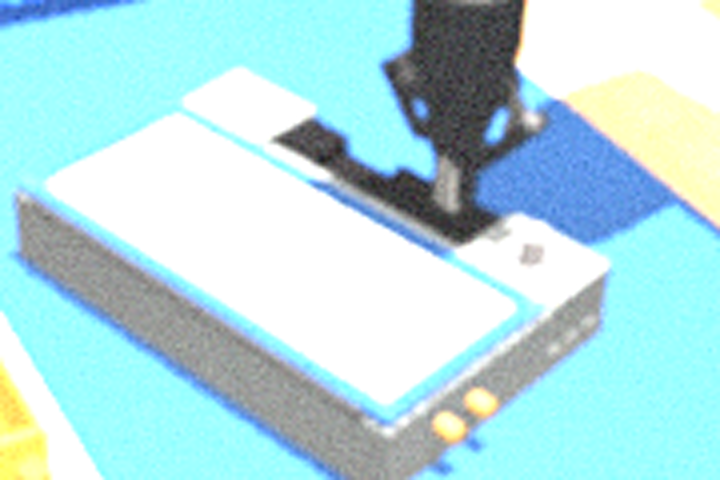

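The tip is at crop (448,208), matching the projected (452,202), just above the rail's top.

Request:
{"method": "play_rows", "body": {"rows": [[[0,0,0.1],[0,0,0]],[[0,0,0.1],[0,0,0]],[[0,0,0.1],[0,0,0]]]}}

```text
clock: 3.15
position: [0.5133, 0.1168, 0.2288]
tool_rot: [-2.543, 1.844, -0.0]
wrist_force: [-0.3, -0.1, -0.9]
opening: 0.001
```

Request:
{"method": "play_rows", "body": {"rows": [[[0,0,0.1],[0,0,0]],[[0,0,0.1],[0,0,0]],[[0,0,0.1],[0,0,0]]]}}

```text
clock: 3.45
position: [0.5134, 0.1168, 0.2284]
tool_rot: [-2.543, 1.844, -0.001]
wrist_force: [-4.0, -0.7, 9.3]
opening: -0.0
```

Contact was made at tip z of about 55.4 mm with about 9 N. I'll sweep toward -y, which is tool +x.

Request:
{"method": "play_rows", "body": {"rows": [[[0.25,0,0],[0,0,0]],[[0.5,0,0],[0,0,0]],[[0.75,0,0],[0,0,0]],[[1.0,0,0],[0,0,0]],[[1.25,0,0],[0,0,0]],[[1.5,0,0],[0,0,0]],[[1.75,0,0],[0,0,0]],[[2.0,0,0],[0,0,0]]]}}

```text
clock: 4.25
position: [0.5197, 0.0981, 0.2285]
tool_rot: [-2.542, 1.843, -0.001]
wrist_force: [-1.9, 5.6, 6.7]
opening: -0.002
```

Request:
{"method": "play_rows", "body": {"rows": [[[0.25,0,0],[0,0,0]],[[0.5,0,0],[0,0,0]],[[0.75,0,0],[0,0,0]],[[1.0,0,0],[0,0,0]],[[1.25,0,0],[0,0,0]],[[1.5,0,0],[0,0,0]],[[1.75,0,0],[0,0,0]],[[2.0,0,0],[0,0,0]]]}}

```text
clock: 5.05
position: [0.5259, 0.0791, 0.2284]
tool_rot: [-2.542, 1.843, -0.001]
wrist_force: [-1.8, 4.8, 7.1]
opening: 0.001
```

```bash
python3 -c "
from h import *
print(where())"
```

```text
(array([-89.3,  12.5,  55.4]), array([-1.8,  4.8,  7.1]), 5.05, 0.0013583543700765794)
```

Request:
{"method": "play_rows", "body": {"rows": [[[0.25,0,0],[0,0,0]],[[0.5,0,0],[0,0,0]],[[0.75,0,0],[0,0,0]],[[1.0,0,0],[0,0,0]],[[1.25,0,0],[0,0,0]],[[1.5,0,0],[0,0,0]]]}}

```text
clock: 5.65
position: [0.5306, 0.0649, 0.2284]
tool_rot: [-2.542, 1.843, -0.001]
wrist_force: [-1.4, 6.3, 6.6]
opening: 0.002
```

Request:
{"method": "play_rows", "body": {"rows": [[[0.2,0,0],[0,0,0]],[[0.4,0,0],[0,0,0]],[[0.6,0,0],[0,0,0]],[[0.8,0,0],[0,0,0]]]}}

```text
clock: 6.05
position: [0.5331, 0.0571, 0.2282]
tool_rot: [-2.543, 1.843, -0.001]
wrist_force: [0.0, 0.2, -0.3]
opening: 0.002
```

The force fell to zero, so the tip has run off the rail into the notch. I'll move on a little toward the notch's middle and lower.

Request:
{"method": "play_rows", "body": {"rows": [[[0.3,0,0],[0,0,0]],[[0.6,0,0],[0,0,0.0]],[[0.8,0,0.2],[0,0,0]],[[1.0,0,0.4],[0,0,0]],[[1.2,0,0.6],[0,0,0]],[[1.4,0,0.8],[0,0,0]],[[1.5,0,0.8],[0,0,0]],[[1.5,0,0.8],[0,0,0]]]}}

```text
clock: 6.85
position: [0.5376, 0.0425, 0.2196]
tool_rot: [2.543, -1.844, -0.0]
wrist_force: [-0.1, 0.2, 0.1]
opening: 0.001
```

```bash
python3 - <<'E'
from h import *
print(where())
b=cv2.cvtColor(ctrl.read_camera("scene"),cv2.COLOR_RGB2BGR)[190:310,210:390]
cv2.imwrite("pics/p4.png",cv2.resize(cv2.convertScaleAbs(b,alpha=2.2,beta=30),(720,480),interpolation=cv2.INTER_CUBIC))
E
```

```text
(array([-89.9, -26. ,  46.6]), array([-0.1,  0.2,  0.1]), 6.85, 0.0007582180347627609)
```

View pics/p4.png

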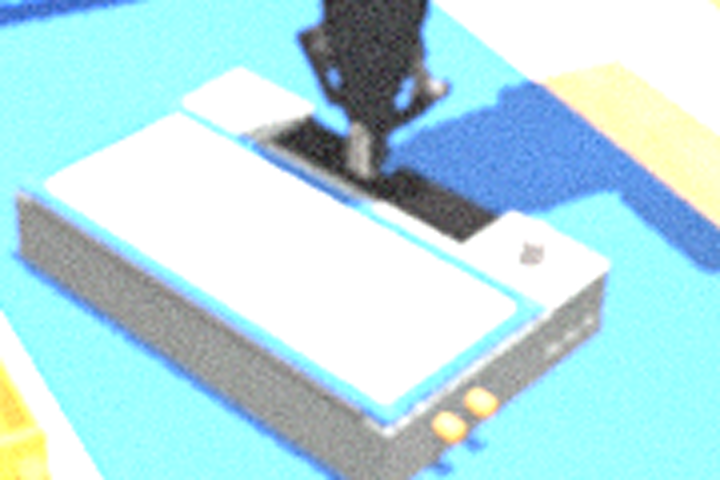

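The tip is at crop (362,175), inside the notch, with its z at 46.6 mm and no force. Now I'll press the key.

Request:
{"method": "play_rows", "body": {"rows": [[[0,0,0.2],[0,0,0]],[[0,0,0.4],[0,0,0]],[[0,0,0.6],[0,0,0]],[[0,0,0.8],[0,0,0]],[[0,0,1.0],[0,0,0]],[[0,0,1.0],[0,0,0]]]}}

```text
clock: 7.5
position: [0.5375, 0.0427, 0.2098]
tool_rot: [-2.543, 1.844, -0.0]
wrist_force: [-1.3, -0.1, 2.7]
opening: 0.001
```

Request:
{"method": "play_rows", "body": {"rows": [[[0,0,0.1],[0,0,0]],[[0,0,0.2],[0,0,0]],[[0,0,0.3],[0,0,0]],[[0,0,0.4],[0,0,0]],[[0,0,0.4],[0,0,0]],[[0,0,0.4],[0,0,0]]]}}

```text
clock: 8.1
position: [0.5376, 0.0427, 0.2063]
tool_rot: [-2.543, 1.844, -0.0]
wrist_force: [-5.3, -0.4, 10.8]
opening: 0.003
```

```bash
python3 -c "
from h import *
print(where())"
```

```text
(array([-89.8, -25.8,  33.3]), array([-5.3, -0.4, 10.8]), 8.1, 0.0025394681310764527)
```

Request:
{"method": "play_rows", "body": {"rows": [[[0,0,0.05],[0,0,0]],[[0,0,0.1],[0,0,0]],[[0,0,0.1],[0,0,0]],[[0,0,0.1],[0,0,0]]]}}

```text
clock: 8.5
position: [0.5376, 0.0427, 0.2062]
tool_rot: [-2.543, 1.844, -0.001]
wrist_force: [-9.7, -1.0, 23.8]
opening: -0.0
```

```bash
python3 - <<'E'
from h import *
print(where())
b=cv2.cvtColor(ctrl.read_camera("scene"),cv2.COLOR_RGB2BGR)[190:310,210:390]
cv2.imwrite("pics/p5.png",cv2.resize(cv2.convertScaleAbs(b,alpha=1.5,beta=20),(720,480),interpolation=cv2.INTER_CUBIC))
E
```

```text
(array([-89.7, -25.9,  33.2]), array([-9.7, -1. , 23.8]), 8.5, -0.0003005358641293893)
```

View pics/p5.png

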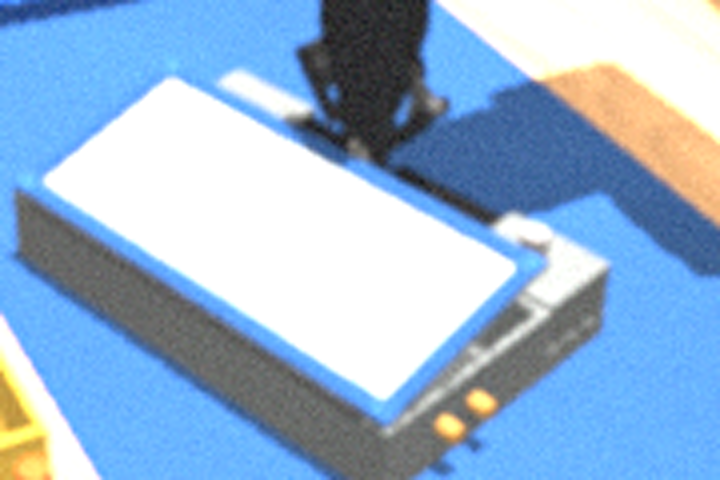

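The force jumped to 24 N with no further travel, so the key is home, and the lid is visibly up. I'll retreat upward and toward the robot.

Request:
{"method": "play_rows", "body": {"rows": [[[0,0,-0.3],[0,0,0]],[[0,0,-1.0],[0,0,0]],[[0,0.3,-2.5],[0,0,0]],[[0,1.0,-5.0],[0,0,0]],[[0,2.5,-9.0],[0,0,0]],[[0,4.5,-13.0],[0,0,0]],[[0,6.5,-17.0],[0,0,0]],[[0,6.5,-17.0],[0,0,0]]]}}

```text
clock: 9.35
position: [0.4744, 0.022, 0.3807]
tool_rot: [-2.539, 1.842, -0.012]
wrist_force: [0.3, -0.7, -0.5]
opening: -0.001
```

Request:
{"method": "play_rows", "body": {"rows": [[[8,3,-1],[0,0,0]],[[15,6,-2],[0,0,0]],[[20,6,-2],[0,0,0]],[[25,6,-2],[0,0,0]],[[25,6,-2],[0,0,0]],[[25,6,-2],[0,0,0]],[[25,6,-2],[0,0,0]],[[25,6,-2],[0,0,0]]]}}

```text
clock: 10.15
position: [0.4963, -0.233, 0.3947]
tool_rot: [-2.544, 1.844, 0.001]
wrist_force: [0.5, 0.5, 0.2]
opening: 0.003
```

```bash
python3 - <<'E'
from h import *
print(where(), ctrl.state()["dq"].round(3))
b=cv2.cvtColor(ctrl.read_camera("scene"),cv2.COLOR_RGB2BGR)
cv2.imwrite("pics/p6.png",b)
b=b[190:310,210:390]
a=cv2.cvtColor(ctrl.read_camera("top"),cv2.COLOR_RGB2BGR)
cv2.imwrite("pics/p6t.png",a)
cv2.imwrite("pics/p6c.png",np.vstack([cv2.resize(cv2.convertScaleAbs(i,alpha=1.5,beta=20),(450,300),interpolation=cv2.INTER_CUBIC) for i in (a[150:270,140:320],b)]))
E
```

```text
(array([-214.9, -274.9,  221.7]), array([0.5, 0.5, 0.2]), 10.15, 0.0031797686852086705) [ 0.021 -0.01   0.007 -0.001 -0.     0.001]
```

View pics/p6c.png

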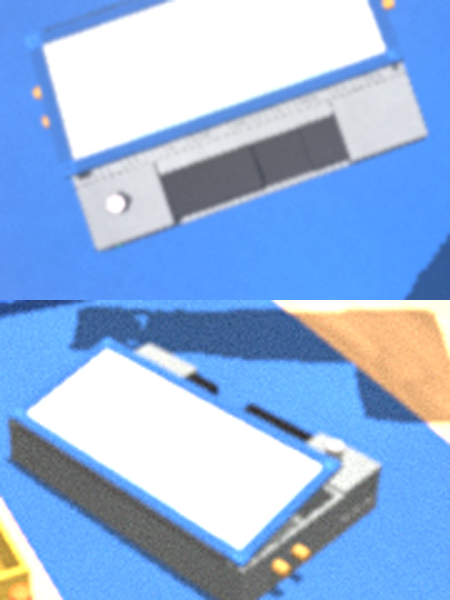

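View pics/p6t.png

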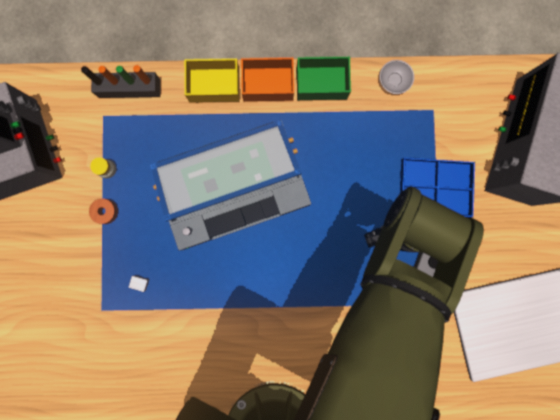

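The lid is up, its free-edge corners are at mosaic (332,465) and (110,345), and the plug, jar, spool and heatsink are where they were. As a last numerical check, I'll compare the lid corners with the 0.25 rad prediction.

```bash
python3 - <<'E'
from h import *
for a in (0,.2,.25):
    L=[(.108-.151*np.cos(a)+.006*np.sin(a),y,.0555+.151*np.sin(a)+.006*np.cos(a)) for y in(.168,-.168)]
    print(a,((proj(b2w(P,L),"scene")-[210,190])*2.5+[0,300]).round(0).tolist())
s=ctrl.state();print(s["clock"],s["wrist_force"].round(1))
ctrl.finish_job()
E
```

```text
0 [[343.0, 489.0], [112.0, 361.0]]
0.2 [[344.0, 467.0], [109.0, 340.0]]
0.25 [[343.0, 462.0], [108.0, 336.0]]
10.25 [-0.1  0.6 -0.1]
the job is handed in; nothing more can be done
```

The release key is pressed fully home, the lid has popped up and stayed ajar, and I have handed the job in at 10.25 s.

**How it went:** With the fingers shut, I rested the tip on the solid part of the rail at about 7–9 N. I swept it along the rail toward the box's −y end until the force fell to zero at the notch. I then moved to about the notch's middle and pressed the key. The hand then went up, back toward the robot and well clear.

**Key:** The tip stopped at 33.2 mm above the table. There the force rose from 11 to 24 N with no further travel, so the key is at its end stop.

**Lid:** In the scene picture after the retreat, its free edge sits clearly above the shut position. It matches a tilt of roughly 0.2–0.25 rad, though I read the corners only to within a few pixels. One corner is about 11 px (in the 2.5-times enlarged crop) to the side of where I predicted it, within the few millimetres of my box pose estimate.

**Loose things:** The plug, jar, spool and heatsink are unmoved in the last top view. The arm partly hid the tray and meter there, so I did not confirm those two, but the arm stayed well above the table on that side. The wrist force was back to about zero at hand-in.

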